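# Fill the tall parts tin with nuts through the funnel

## Robot

A 6-joint arm with a two-finger parallel gripper is mounted at the origin on a cart in front of the work surface, level with it; the furniture and walls round the work are solid. World frame = base frame: x ahead of the robot, y to its left, z up, the work surface at z = 0. Lengths are in mm, angles in rad, forces in N, time in s.
With the tool pointing down it reaches from about 400 to 925 mm from the base axis. Payload 12.5 kg.
Tool frame: the origin (TCP) lies on the centre line of the jaws, within the pads' length; the fingertips stand 17 mm ahead of it and the grasp point (between the pads) lies 2 mm behind it; z points along the fingers, y is the line along which they close (so a half turn about z gives the same grasp; the last joint's range is limited). The gripper opens to 95 mm and grips with 3 to 60 N. Pads are 20 mm wide; open, the fingers measure 119 mm over their backs; the gripper's body (75 mm by 180 mm) begins 59 mm behind the grasp point.
Start: joints at [-1.411, 0.491, 1.559, -0, 1.092, -0.106], TCP at [164.198, -603.062, 231.661] pointing down, gripper open.
Joint ranges: [-3.1, 3.1], [-0.84, 2.19], [0.05, 2.79], [-1.13, 4.28], [0.06, 2.93], [-2.69, 2.69]. Speed limits (rad/s): [2.22, 2.22, 2.79, 3.14, 3.14, 3.14].

## Interface

Orientations are given as [roll, pitch, yaw] about the fixed x, y, z axes, in that order (R = Rz(yaw) Ry(pitch) Rx(roll)).
In Python, from cell import env gives the robot as it stands.
- The arm moves only by the tool drive_tool, never from a script. Its argument "deltas" is text: rows parted by semicolons, each of 4 numbers parted by spaces: the shift along the world's x, y, z normalised to -1 to 1, where 1 is 100 mm, then the turn about the world's z normalised to -1 to 1, where 1 is 180 degrees. A call has 1 to 10 rows; each row shifts and turns the commanded pose from where the row before left it; what a row does not reach is not made up. A row lasts 1/12 s, in which the tool goes at most 41.7 mm and 7.16 degrees, less where a joint would pass 70% of its speed; a pose out of reach is approached as far as the arm can. A call with a number of a shift or a turn outside -1 to 1 is refused whole. A call with a gripper value outside its range is refused whole. "gripper" is the closure, from 0 (fully open) to 1 (shut), set as the call begins (left out, the last holds). The fingers move at their own pace and stop on an object; the grip force is fixed at half the most. Time passes only in rows, so rows that do not move let the fingers close. It gives the time, the measured TCP pose, the force, the opening and the grip force at its end, in the units of the state.
- env.state(): the state, without advancing time (a new reading comes with each control period).
- env.read_camera(name): name is "side" or "top" or "wrist"; returns (picture, depth): 400x640x3 uint8, red, green, blue; 400x640 float32, mm along the optical axis (not along the pixel's ray), 0 where there is no reading.
- env.camera_params(name): a dict with "mtx" (3x3 intrinsics, pixels), "camera_from_world" (4x4, takes a point from world to camera coordinates); the wrist camera has in their place "mount" (4x4, takes a point from camera to tool coordinates, whose origin is the TCP and whose axes are the flange's). Camera axes: x right, y down, z forward; pixel columns grow to the right and rows downward; lengths in mm; the calibration is good to about 2 mm. A picture is of the moment at which its call begins: read the wrist's pose just before it. camera_params takes no time and is no camera call.
- env.job_done(): hands the job in; it is judged then, once.
The state is a dict: "t": time; "joints": joint angles; "qvel": joint speeds; "tau": joint torques, N m; "eef_pos": TCP position; "tcp_rot": TCP orientation; "ft_force": force on the tool from outside, world axes, zero at the start; "moment": the same for the moment, N m; "opening": opening from 0.0 (shut) to 1.0 (fully open); "grip_force": force on a finger pad.
Only numpy, scipy, OpenCV 4.12 (cv2) and the standard library are available. Lean on these libraries where they do the work, as an engineer would, in place of code of your own. Each camera call takes 0.05 s, during which the arm holds its last target. There are 200 camera calls.

## Task

Lift the funnel off its wooden rest and set it squarely in the mouth of the taller tin, then pour all six nuts from the parts pan through it into that tin. Stand the empty pan back level on the bench top and hang the funnel back in its rest; keep the tin upright, spill nothing, and leave the shorter tin and the other things where they are.

Things in the scene. Friction and masses are not known exactly. Their poses are not given: they have to be found in the camera images.
- tall_tin: The taller of two open round grey tins, loose, upright: 76 mm outside, 68 mm bore, 100 mm high, 4 mm wall, floor 5 mm thick, 0.5 kg. Origin: centre of its underside. z up along its axis. To be filled.
- short_tin: The shorter tin, the same but 65 mm high, loose. Origin: centre of its underside. Must be left alone. The two tins may have swapped places.
- funnel_rest: Fixed wooden block, 100 x 100 x 45 mm, with an upright 68 mm hole right through its middle, where the funnel hangs at the start. Origin: centre of its underside; the hole's axis goes through it.
- funnel_collar (a point): Point on the funnel's axis at the height of the flat underside of its collar. Metal funnel, 0.18 kg: spout below this point 62 mm outside, 54 mm bore, 28 mm long; collar 86 mm across, 5 mm thick, lies flat on the top of a tin or of the rest; the cone above widens to a 138 mm mouth whose rim is 62 mm above this point. z points up along the axis, x points away from the ear (the ear is on the -x side).
- funnel_ear (a point): Middle of the funnel's ear, the place to grip it: an upright plate standing out from the rim, 12 mm thick along the funnel's y, 36 mm long along x (outward), 37 mm high; this point is 88 mm from the axis on the -x side and 60 mm above the collar's underside; the plate reaches 17 mm above it and 18 mm below it. Axes as the funnel's.
- pan_middle (a point): Centre of the parts pan, 21 mm above its underside. Steel pan, 150 long (x) x 72 wide (y) mm, sides 42 mm high, 0.22 kg, open at the -x end where a shallow ramp rises to the pouring lip; inside 64 mm wide, floor 4 mm thick. Closed at the +x end. Axes: x from the lip to the back, z up.
- pan_grip (a point): Grip point on the pan's handle, over the balance point of the loaded pan, 20 mm behind (+x of) the pan's middle and 87 mm above the underside. The handle is a straight bar along the pan's x, 16 mm thick (y), 26 mm high, reaching from 50 mm before this point (towards the lip) to 65 mm behind it, held by an upright at the back; open below it down to the nuts. Axes as the pan's.
- pan_lip (a point): Middle of the pan's pouring lip (top of the ramp, open -x end), 75 mm before the pan's middle, 12 mm above the underside. Axes as the pan's. The nuts slide out at about 40 to 55 degrees of tilt; tipped slowly they do not jam in the spout.
- nut1_centre (a point): Centre of one of six equal steel hexagon nuts, 24 mm across flats, 27 mm across corners, 19 mm high, 50 g, lying in the pan at the start.
- nut2_centre (a point): Centre of one of six equal steel hexagon nuts, 24 mm across flats, 27 mm across corners, 19 mm high, 50 g, lying in the pan at the start.
- nut3_centre (a point): Centre of one of six equal steel hexagon nuts, 24 mm across flats, 27 mm across corners, 19 mm high, 50 g, lying in the pan at the start.
- nut4_centre (a point): Centre of one of six equal steel hexagon nuts, 24 mm across flats, 27 mm across corners, 19 mm high, 50 g, lying in the pan at the start.
- nut5_centre (a point): Centre of one of six equal steel hexagon nuts, 24 mm across flats, 27 mm across corners, 19 mm high, 50 g, lying in the pan at the start.
- nut6_centre (a point): Centre of one of six equal steel hexagon nuts, 24 mm across flats, 27 mm across corners, 19 mm high, 50 g, lying in the pan at the start.
- vee_block_centre (a point): Steel V-block, 50 x 50 x 34 mm, a loose bystander to be left where it is. Point: about its middle.
- tape_rule_centre (a point): Yellow tape measure, 66 x 85 x 37 mm, a loose bystander to be left where it is. Point: about its middle.
- bearing_centre (a point): Ball bearing lying flat, 52 mm across, 15 mm high, a loose bystander to be left where it is. Point: about its middle.
- oiler_centre (a point): Green oil can, 65 mm wide body, thin curved spout, 167 mm high in all, a loose bystander to be left where it is. Point: about its middle.
Things that resemble listed ones, but are neither listed nor needed, are in the scene too. What is shaped like the tall_tin but orange is not meant.

How it is judged:
By the outcome, as a careful person would: the job done as asked, in the order asked, and still so for the second after the job is handed in, with the robot touching nothing.
It also fails if it takes over 72 s, if anything falls off the work surface, if the arm or the gripper's body presses on something with over 40 N, if the wrist force passes 120 N, or if a joint passes its speed limit or range.

## Working session

There is one attempt and no reset: what is moved stays moved. The work goes in short steps, Python scripts to look and compute and a tool call to move; the robot and the scene stay as the last step left them, time stands still between calls to the robot, and variables do not carry over. Pictures are saved under pics/ and viewed, at most 10 in all, crops included, and the job is handed in when it is done.

Besides the shell and the picture viewer there is one more tool, called after "Request:" in YAML: its name, and indented under it one key for each argument. drive_tool: Moves the arm, as the interface text tells. Its arguments: {"type":"object","properties":{"deltas":{"type":"string"},"gripper":{"type":"number"}},"required":["deltas"]}

```bash
ls; mkdir -p pics; cat > h.py <<'E'
import numpy as np, cv2
from cell import env
def cam(n):
    im,d=env.read_camera(n); return im,d
def save(n,im): cv2.imwrite('pics/'+n+'.png',im[:,:,::-1])
def pts(n,d,s=None):
    p=env.camera_params(n); K=p['mtx']; v,u=np.mgrid[:d.shape[0],:d.shape[1]]
    X=np.stack([(u-K[0,2])/K[0,0]*d,(v-K[1,2])/K[1,1]*d,d],-1)
    if n=='wrist':
        from scipy.spatial.transform import Rotation as R
        T=np.eye(4);T[:3,:3]=R.from_euler('xyz',s['tcp_rot']).as_matrix();T[:3,3]=s['eef_pos'];T=T@p['mount']
    else: T=np.linalg.inv(p['camera_from_world'])
    return X@T[:3,:3].T+T[:3,3]
E
python3 - <<'E'
from h import *
s=env.state();print(s)
for n in('top','side'):
    im,d=cam(n);save(n+'0',im);np.savez('/tmp/'+n,im=im,d=d)
    p=env.camera_params(n);print(n,p['mtx'].round(1).tolist(),np.linalg.inv(p['camera_from_world']).round(2).tolist())
E
```

```text
pics
{'t': 0.0, 'joints': array([-1.41057563e+00,  4.91536363e-01,  1.55945661e+00,  3.58792870e-06,
        1.09168051e+00, -1.05572693e-01]), 'qvel': array([ 1.01638977e-03,  8.84585569e-05, -1.31136086e-03, -6.52966184e-04,
        7.18806084e-04,  2.19660499e-03]), 'tau': array([-1.59080631e-03, -6.12656665e+01, -2.58182520e+01,  6.91985758e-02,
        4.81653807e-02, -1.17210602e-04]), 'eef_pos': array([ 164.17498579, -602.81933564,  231.07367866]), 'tcp_rot': array([-3.14051818e+00, -1.17058611e-04,  2.65791676e-01]), 'ft_force': array([-0.92930232, -0.0906364 ,  0.58243679]), 'moment': array([-0.02411667,  0.00738917, -0.00296611]), 'grip_force': 0.0, 'opening': 1.0009544019820276}
top [[470.9, 0.0, 314.1], [0.0, 470.9, 201.5], [0.0, 0.0, 1.0]] [[0.02, -0.98, 0.19, 346.22], [-1.0, -0.02, -0.01, -186.59], [0.01, -0.19, -0.98, 1343.52], [0.0, 0.0, 0.0, 1.0]]
side [[463.0, 0.0, 319.5], [0.0, 463.0, 203.0], [0.0, 0.0, 1.0]] [[1.0, 0.01, 0.02, 549.54], [-0.01, -0.51, 0.86, -1138.24], [0.02, -0.86, -0.51, 653.68], [0.0, 0.0, 0.0, 1.0]]
```

View pics/top0.png

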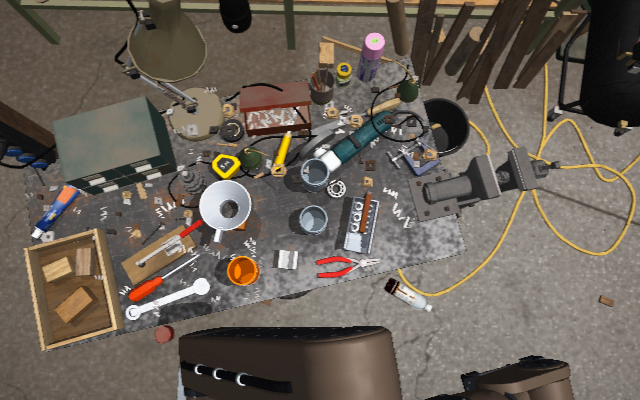

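View pics/side0.png

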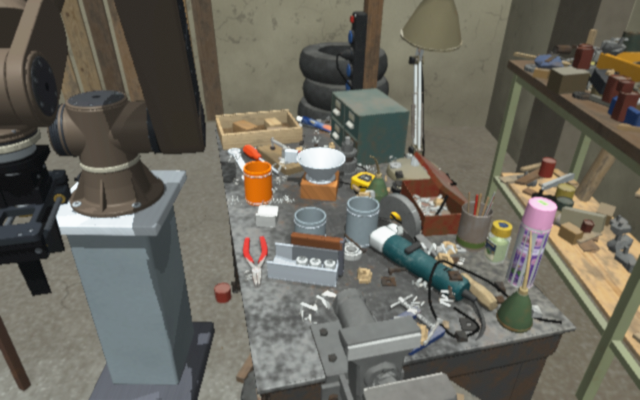

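```bash
cat > m.py <<'E'
from h import *
Z={n:np.load('/tmp/'+n+'.npz') for n in('top','side')}
P=pts('top',Z['top']['d']);im=Z['top']['im']
# height map on a coarse grid (top view) for the clutter near the work
for r in range(90,300,10):
    print(r,' '.join('%4d'%P[r,c,2] for c in range(60,470,12)))
print('xy of rows/cols'); 
for r,c in((90,60),(90,468),(290,60),(290,468)):print(r,c,P[r,c].round())
def circ(P,box,zlo,zhi):
    r0,r1,c0,c1=box;Q=P[r0:r1,c0:c1].reshape(-1,3);Q=Q[(Q[:,2]>zlo)&(Q[:,2]<zhi)]
    c,rad=cv2.minEnclosingCircle(Q[:,:2].astype(np.float32));return np.round(c,1),round(rad,1),len(Q),Q[:,2].max().round()
print('funnel rim',circ(P,(170,232,190,260),98,112))
print('tallA',circ(P,(150,197,295,336),94,106)); print('shortB',circ(P,(200,245,292,334),59,71))
print('orange',circ(P,(250,292,222,265),94,106))
b=P[190:262,336:385].reshape(-1,3);
for lo,hi in((36,48),(90,106)):
    Q=b[(b[:,2]>lo)&(b[:,2]<hi)][:,:2].astype(np.float32);print('pan',lo,len(Q),cv2.minAreaRect(Q))
E
python3 m.py
python3 - <<'E'
import cv2,numpy as np
a=cv2.imread('pics/top0.png');b=cv2.imread('pics/side0.png')
c=np.hstack([cv2.resize(a[150:270,180:400],None,fx=1.8,fy=3.0*1.0*0.6*1.0),cv2.resize(b[140:290,230:430],None,fx=1.8,fy=1.44)])
cv2.imwrite('pics/crop0.png',c)
E
```

```text
90 -755 -755 -753 -768 -758 -759 -757 -765 -756 -757  170   23   20   38 -753   84   86   88   95   98  108   67   25   -4    6    0    9   13    0   52 -749 -761 -758 -759 -672
100 -756 -758 -764 -760 -771 -776  169  172 -760 -765  151  111   30   23   39  118  120  125  130  138 1343   -2   34    6    6   -2    5    1   30   19    3 -565 -559 -758 -754
110 -755 -755 -768  170  168  172  171  170   87   31   30   92   30   25    3  139  142   11   -2    0    6   -6   -1   22   26   -2   42   18   29   12    0 -653 -628 -579 -762
120  176  172  168  172  168  172  170  168  123    2   25   31   30   28   21    1    8   19   13   17    6    0    1    6   42   37   60   50    3    8    6 -739 -698 -639 -559
130  170  169  173  174  173  171  169  171  149    1   22   24   28   37   13   19   51   40   28   15   31   13   13    2   -1   45   52   33    9    0   -2 -740 -753 -668 -554
140  171  173  173  173  170  171  170  173  173   36    1    3    3   -4    7   -2    0    0    0   27    1  119  100    0   53   54   33    1   21   18   30    2 -742 -674 -752
150  169  174  168  170  17
[... 2554 characters left out ...]
 -1    0    0    0    2    1   -3 -759 -747 -760 -757 -753 -758 -746 -666 -667 -742 -751 -749 -752 -758
xy of rows/cols
90 60 [1257.  998. -756.]
90 468 [1263. -905. -673.]
290 60 [337. 500.   4.]
290 468 [ 361. -893. -758.]
funnel rim (array([590.5,  63.4]), 102.6, 535, np.float64(112.0))
tallA (array([ 679.5, -190.8]), 54.4, 161, np.float64(106.0))
shortB (array([ 542. , -199.2]), 37.9, 135, np.float64(71.0))
orange (array([396.4, -14.5]), 38.1, 151, np.float64(106.0))
pan 36 216 ((533.6449584960938, -334.06585693359375), (73.42423248291016, 155.52227783203125), 78.99642944335938)
pan 90 255 ((559.4497680664062, -338.71826171875), (16.36583137512207, 115.38182067871094), 78.78731536865234)
```

View pics/crop0.png

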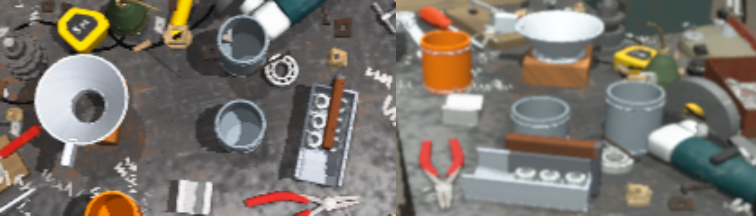

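```bash
cat > m2.py <<'E'
from h import *
from scipy.optimize import least_squares
Z=np.load('/tmp/top.npz');P=pts('top',Z['d']);im=Z['im'];hsv=cv2.cvtColor(im,cv2.COLOR_RGB2HSV)
p=env.camera_params('top');K=p['mtx'];T=np.linalg.inv(p['camera_from_world'])
def ray(u,v,z):
    d=np.stack([(u-K[0,2])/K[0,0],(v-K[1,2])/K[1,1],np.ones_like(u*1.)],-1)@T[:3,:3].T
    return T[:3,3]+d*((z-T[2,3])/d[...,2])[...,None]
def fit(Q,r):
    f=lambda a:np.hypot(Q[:,0]-a[0],Q[:,1]-a[1])-r
    s=least_squares(f,Q[:,:2].mean(0),loss='soft_l1',f_scale=2);return s.x.round(1),np.abs(s.fun).mean().round(2)
# funnel mouth: outline pixels of bright mask, cast onto rim height
m=np.zeros(im.shape[:2],np.uint8);m[172:245,192:258]=((hsv[172:245,192:258,2]>135)&(hsv[172:245,192:258,1]<50))*255
c=max(cv2.findContours(m,cv2.RETR_EXTERNAL,cv2.CHAIN_APPROX_NONE)[0],key=cv2.contourArea)[:,0].astype(float)
Q=ray(c[:,0],c[:,1],107.);print('funnel',fit(Q,69))
ax=fit(Q,69)[0]
B=P[225:248,205:232].reshape(-1,3);E=B[(B[:,2]>100)&(B[:,2]<128)&(np.hypot(*(B[:,:2]-ax).T)>72)]
print('ear',len(E),E.mean(0).round(1),cv2.minAreaRect(E[:,:2].astype(np.float32)), 'ang',np.degrees(np.arctan2(*(ax-E[:,:2].mean(0))[::-1])))
for n,b,z in(('tall',(150,198,295,336),100),('short',(200,245,292,334),65)):
    r0,r1,c0,c1=b;B=P[r0:r1,c0:c1].reshape(-1,3);B=B[np.abs(B[:,2]-z)<6]
    a=fit(B,36)[0];k=np.abs(np.hypot(*(B[:,:2]-a).T)-36)<5;print(n,fit(B[k],36),k.sum())
# rest block top visible?
r=P[195:240,190:260].reshape(-1,3);r=r[(np.abs(r[:,2]-45)<4)];print('rest pts',len(r),r.min(0).round(),r.max(0).round())
# chest
r=P[90:190,50:170].reshape(-1,3);r=r[np.abs(r[:,2]-171)<6];print('chest',cv2.boxPoints(cv2.minAreaRect(r[:,:2].astype(np.float32))).round().tolist())
r=P[140:230,400:470].reshape(-1,3);r=r[np.abs(r[:,2]-102)<8];print('vise',cv2.boxPoints(cv2.minAreaRect(r[:,:2].astype(np.float32))).round().tolist())
E
python3 m2.py
```

```text
funnel (array([567. ,  38.2]), np.float64(4.08))
ear 71 [481.4  50.  118.4] ((481.60943603515625, 51.43163299560547), (13.32641315460205, 28.53413200378418), 83.18795013427734) ang -7.852884533035863
tall (array([ 665.7, -200.8]), np.float64(1.07)) 131
short (array([ 541.6, -199.1]), np.float64(1.18)) 135
rest pts 72 [514.  -9.  41.] [598.  67.  49.]
chest [[605.0, 436.0], [684.0, 196.0], [849.0, 251.0], [770.0, 490.0]]
vise [[588.0, -508.0], [615.0, -630.0], [677.0, -616.0], [650.0, -494.0]]
```

Request:
drive_tool:
  deltas: "0.286 0.253 0.03 -0.013;0.286 0.253 0.03 -0.013;0.286 0.253 0 -0.013;0.286 0.253 0 -0.013;0.286 0.253 0 -0.013;0.286 0.253 0 -0.013;0.286 0.253 0 -0.013;0.286 0.253 0 -0.013;0.286 0.253 0 -0.013;0.286 0.253 0 -0.013"
  gripper: 0

```text
t: 0.93
eef_pos: [451.3, -348.5, 237.5]
tcp_rot: [-3.141, 0.0, -0.145]
ft_force: [0.5, -0.3, 0.5]
opening: 0.998
grip_force: 0.0
```

Request:
drive_tool:
  deltas: "0.02 0.39 0 0;0.02 0.39 0 0;0.02 0.39 0 0;0.02 0.39 0 0;0.02 0.39 0 0;0.02 0.39 0 0;0.02 0.39 0 0;0.02 0.39 0 0;0.02 0.39 0 0;0.02 0.39 0 0"

```text
t: 1.77
eef_pos: [469.8, 41.8, 237.6]
tcp_rot: [3.141, 0.0, -0.143]
ft_force: [1.8, -1.3, 0.9]
opening: 1.002
grip_force: 0.0
```

```bash
python3 - <<'E'
from h import *
env.read_camera('wrist')
s=env.state();im,d=cam('wrist');save('w1',im);P=pts('wrist',d,s);np.savez('/tmp/w1',im=im,P=P)
print(s['eef_pos'],s['tcp_rot'],env.camera_params('wrist')['mount'].round(2).tolist())
r=np.hypot(P[...,0]-567,P[...,1]-38)
m=(r<125)&(r>73)&(P[...,2]>95)&(P[...,2]<130);E=P[m];print(len(E),E.mean(0),cv2.minAreaRect(E[:,:2].astype(np.float32)))
v,u=np.where(m);print(u.mean(),v.mean())
m=(P[...,2]>100)&(r<85)&(P[...,2]<112);print(m.sum(),P[m].min(0),P[m].max(0))
E
```

```text
[469.63750896  46.8628559  237.68450607] [-3.14017467e+00  3.82129046e-04 -1.40122246e-01] [[0.0, -0.96, -0.27, 76.4], [1.0, 0.0, 0.0, -0.27], [-0.0, -0.27, 0.96, -152.7], [0.0, 0.0, 0.0, 1.0]]
593 [499.03711692  63.00006081 118.6656496 ] ((552.128173828125, 90.45632934570312), (190.16009521484375, 25.487285614013672), 28.359323501586914)
296.6053962900506 162.0168634064081
4488 [498.11551198 -30.59249927 100.00257859] [620.61220156 105.92637963 111.89377297]
```

View pics/w1.png

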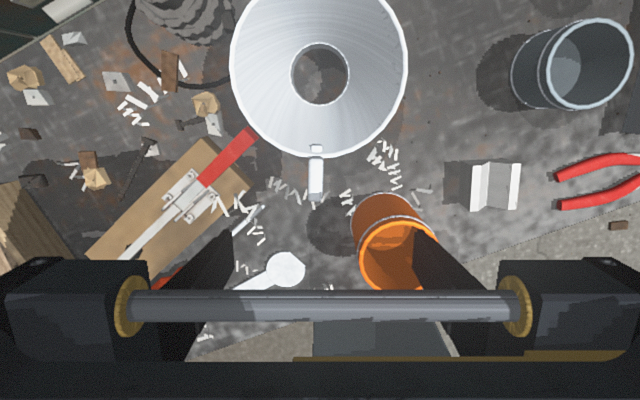

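```bash
python3 - <<'E'
from h import *
from m2 import fit
D=np.load('/tmp/w1.npz');P=D['P'];im=D['im']
E=P[145:202,302:330].reshape(-1,3);E=E[(E[:,2]>112)&(E[:,2]<130)]
print(len(E),E.mean(0).round(1),cv2.minAreaRect(E[:,:2].astype(np.float32)))
Q=P[0:165,220:420].reshape(-1,3);Q=Q[(np.abs(Q[:,2]-107)<4)];a,_=fit(Q,68);k=np.abs(np.hypot(*(Q[:,:2]-a).T)-68)<5;print(fit(Q[k],68),k.sum())
B=P[10:115,505:640].reshape(-1,3);B=B[np.abs(B[:,2]-65)<5];print('short',fit(B,36))
E
```

```text
funnel (array([567. ,  38.2]), np.float64(4.08))
ear 71 [481.4  50.  118.4] ((481.60943603515625, 51.43163299560547), (13.32641315460205, 28.53413200378418), 83.18795013427734) ang -7.852884533035863
tall (array([ 665.7, -200.8]), np.float64(1.07)) 131
short (array([ 541.6, -199.1]), np.float64(1.18)) 135
rest pts 72 [514.  -9.  41.] [598.  67.  49.]
chest [[605.0, 436.0], [684.0, 196.0], [849.0, 251.0], [770.0, 490.0]]
vise [[588.0, -508.0], [615.0, -630.0], [677.0, -616.0], [650.0, -494.0]]
658 [484.8  51.6 121. ] ((484.161376953125, 51.735347747802734), (11.958542823791504, 35.17293167114258), 80.64978790283203)
(array([568.7,  37.3]), np.float64(2.14)) 2901
short (array([ 540.4, -196.8]), np.float64(1.09))
```

Request:
drive_tool:
  deltas: "0.065 0.025 -0.2 -0.004;0.065 0.025 -0.25 -0.004;0 0 -0.25 0;0 0 -0.25 0;0 0 -0.25 0;0 0 -0.14 0;0 0 0 0"

```text
t: 2.45
eef_pos: [481.9, 44.4, 101.1]
tcp_rot: [3.141, 0.005, -0.168]
ft_force: [1.0, 0.2, 0.1]
opening: 1.001
grip_force: 0.0
```

Request:
drive_tool:
  deltas: "0 0 0 0;0 0 0 0;0 0 0 0;0 0 0 0;0 0 0 0;0 0 0 0;0 0 0 0;0 0 0 0"
  gripper: 1

```text
t: 3.12
eef_pos: [483.2, 45.0, 103.8]
tcp_rot: [3.142, -0.0, -0.168]
ft_force: [0.0, -0.3, 1.4]
opening: 0.492
grip_force: 0.0
```

Request:
drive_tool:
  deltas: "0 0.068 0 0;0 0 0 0;0 0 0 0;0 0 0 0;0 0 0 0;0 0 0 0;0 0 0 0;0 0 0 0"

```text
t: 3.78
eef_pos: [483.2, 51.7, 103.6]
tcp_rot: [3.142, 0.0, -0.168]
ft_force: [0.4, 1.2, -0.7]
opening: 0.123
grip_force: 30.0
```

Request:
drive_tool:
  deltas: "0 0 0.1 0;0 0 0.15 0;0 0 0.2 0;0 0 0.25 0;0 0 0.25 0;0 0 0.15 0;0 0 0 0;0 0 0 0"

```text
t: 4.45
eef_pos: [483.1, 51.7, 213.6]
tcp_rot: [3.142, -0.001, -0.168]
ft_force: [-0.1, 0.3, -2.5]
opening: 0.123
grip_force: 30.0
```

```bash
python3 - <<'E'
from h import *
im,d=cam('side');s=env.state();print(s['eef_pos'],s['ft_force'],s['moment'],s['grip_force'])
cv2.imwrite('pics/s1.png',cv2.resize(im[100:300,200:460,::-1],None,fx=2.5,fy=2.5))
P=pts('side',d);Q=P[100:200,260:380].reshape(-1,3);r=np.hypot(Q[:,0]-570,Q[:,1]-37);Q=Q[(r<75)&(Q[:,2]>195)]
A=np.c_[Q[:,:2]-[570,37],np.ones(len(Q))]
E
```

```text
[482.68904721  51.68518803 212.79077641] [-0.37727131  0.22123128 -1.96391541] [ 0.05766324  0.10518573 -0.06119999] 29.99861776828766
```

View pics/s1.png

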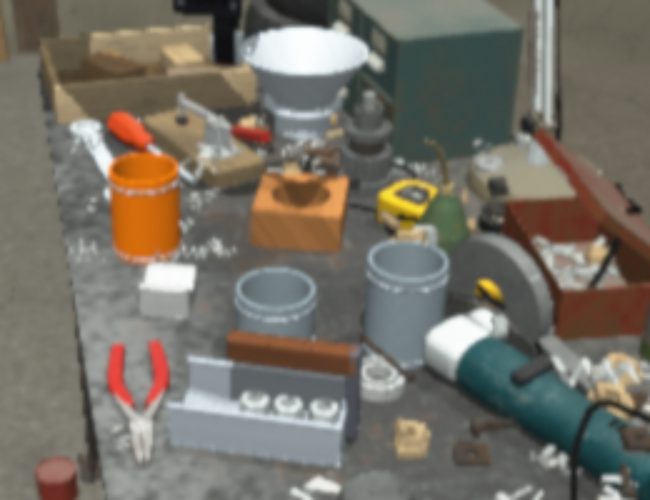

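```bash
python3 - <<'E'
from h import *
from scipy.optimize import least_squares
im,d=cam('top');P=pts('top',d)
ax=np.array([570,37]);r=np.hypot(P[...,0]-ax[0],P[...,1]-ax[1])
Q=P[(r<76)&(P[...,2]>160)];print(len(Q))
# cone fit: radius about tilted axis: r = 43+ (h-5)*26/57 inner surface approx
def f(a):
    n=np.array([a[0],a[1],1]);n/=np.linalg.norm(n);o=np.array([a[2],a[3],a[4]])
    h=(Q-o)@n;rr=np.linalg.norm((Q-o)-h[:,None]*n,axis=1);return (rr-(41+(h-5)*26/57))
s=least_squares(f,[0,0,570,37,155],loss='soft_l1',f_scale=2);print(s.x.round(3),np.abs(s.fun).mean())
rim=Q[(np.hypot(Q[:,0]-s.x[2],Q[:,1]-s.x[3])>62)]
A=np.c_[rim[:,:2]-ax,np.ones(len(rim))];b=rim[:,2];k=np.ones(len(b),bool)
for _ in range(4):
    c=np.linalg.lstsq(A[k],b[k],rcond=None)[0];k=np.abs(A@c-b)<6
print(c,k.sum())
E
```

```text
1906
[ 4.33000e-01 -2.00000e-02  5.49903e+02  3.69590e+01  1.76411e+02] 5.174911170118053
[-9.52955558e-01  1.49352293e-01  2.45169062e+02] 131
```

```bash
python3 - <<'E'
from h import *
s=env.state();im,d=cam('wrist');P=pts('wrist',d,s);save('w2',im);np.savez('/tmp/w2',im=im,P=P)
hsv=cv2.cvtColor(im,cv2.COLOR_RGB2HSV)
m=((P[...,2]>175)&(np.hypot(P[...,0]-570,P[...,1]-37)<85)&(d>0)).astype(np.uint8)
c=max(cv2.findContours(m,0,cv2.CHAIN_APPROX_NONE)[0],key=cv2.contourArea)[:,0]
print(cv2.boundingRect(c))
e=cv2.erode(m,np.ones((3,3)));ring=(m>0)&(cv2.erode(m,np.ones((7,7)))==0)
Q=P[ring];Q=Q[np.hypot(Q[:,0]-570,Q[:,1]-37)>60];A=np.c_[Q[:,0]-570,Q[:,1]-37,np.ones(len(Q))];k=np.ones(len(Q),bool)
for t in (20,10,6,4):
    x=np.linalg.lstsq(A[k],Q[k,2],rcond=None)[0];k=np.abs(A@x-Q[:,2])<t
print(x,k.sum(),len(Q),Q[k].min(0),Q[k].max(0))
E
```

```text
(9, 0, 630, 400)
[-1.15156619e+00  1.94547124e-01  2.17493993e+02] 4718 17118 [496.28943185 -30.36746701 207.62740472] [588.49046724 107.14240459 300.7832587 ]
```

View pics/w2.png

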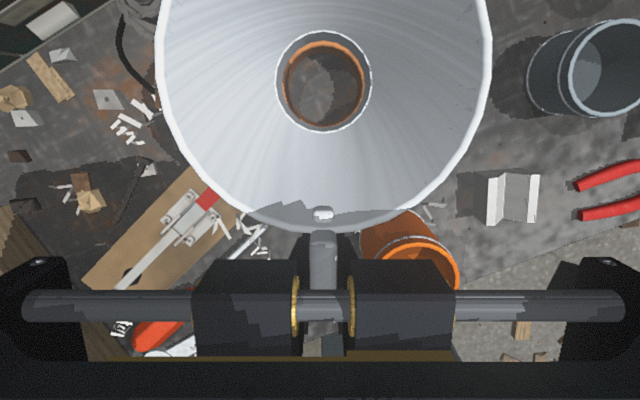

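```bash
cat > tilt.py <<'E'
from h import *
def tilt(im,P,ax,zr):
    hsv=cv2.cvtColor(im,cv2.COLOR_RGB2HSV)
    R=np.hypot(P[...,0]-ax[0],P[...,1]-ax[1]);v=np.arange(400)[:,None]*np.ones((1,640))
    m=(np.abs(R-66)<14)&(np.abs(P[...,2]-zr)<16)&(v<235)&(hsv[...,1]<60)
    # keep top-most in each angular sector: outermost rim points
    th=np.round(np.degrees(np.arctan2(P[...,1]-ax[1],P[...,0]-ax[0]))/4)
    Q=[]
    for t in np.unique(th[m]):
        p=P[m&(th==t)]; r=np.hypot(p[:,0]-ax[0],p[:,1]-ax[1]); Q.append(np.median(p[r>np.percentile(r,85)],0))
    Q=np.array(Q);A=np.c_[Q[:,:2]-ax,np.ones(len(Q))];k=np.ones(len(Q),bool)
    for t in(10,6,4): x=np.linalg.lstsq(A[k],Q[k,2],rcond=None)[0];k=np.abs(A@x-Q[:,2])<t
    return x,k.sum(),len(Q),Q[k].min(0).round(),Q[k].max(0).round()
if __name__=='__main__':
    D=np.load('/tmp/w2.npz');print(tilt(D['im'],D['P'],np.array([570,37.]),217))
    D=np.load('/tmp/w1.npz');print(tilt(D['im'],D['P'],np.array([570,37.]),107))
E
python3 tilt.py
```

```text
(array([-9.55875153e-03, -1.98096240e-04,  2.14798063e+02]), np.int64(59), 62, array([499., -29., 212.]), array([603., 105., 218.]))
(array([-1.89928833e-02,  3.57863740e-03,  1.05773229e+02]), np.int64(69), 80, array([499., -30., 101.]), array([620., 105., 107.]))
```

```bash
python3 - <<'E' | tail -2
from h import *
from m2 import fit
Z=np.load('/tmp/side.npz');P=pts('side',Z['d']);B=P[190:250,340:385].reshape(-1,3)
r=np.hypot(B[:,0]-666,B[:,1]+201);Q=B[(r<48)&(r>30)&(B[:,2]>20)&(B[:,2]<85)]
print(len(Q),fit(Q,38))
Q2=B[(np.abs(B[:,2]-100)<5)&(r<48)];print(len(Q2),fit(Q2,36))
E
```

```text
840 (array([ 667.9, -200.4]), np.float64(1.84))
250 (array([ 667.8, -202.3]), np.float64(1.25))
```

Request:
drive_tool:
  deltas: "0.1 -0.24 0 0;0.1 -0.24 0 0;0.1 -0.24 0 0;0.1 -0.24 0 0;0.1 -0.24 0 0;0.05 -0.1 0 0;0 0 0 0"

```text
t: 5.18
eef_pos: [538.7, -80.0, 212.3]
tcp_rot: [3.141, 0.002, -0.17]
ft_force: [-0.0, 0.4, -2.2]
opening: 0.124
grip_force: 30.0
```

Request:
drive_tool:
  deltas: "0.1 -0.25 0 0;0.1 -0.25 0 0;0.12 -0.25 0 0;0.1 -0.25 -0.05 0;0 -0.07 -0.1 0;0 0 0 0;0 0 0 0"

```text
t: 5.77
eef_pos: [579.3, -184.0, 197.5]
tcp_rot: [-3.141, 0.003, -0.168]
ft_force: [0.4, 0.9, -0.8]
opening: 0.125
grip_force: 30.0
```

```bash
python3 - <<'E' | tail -5
from h import *
from m2 import fit
im,d=cam('side');s=env.state();print(s['eef_pos']);P=pts('side',d);B=P.reshape(-1,3)
r=np.hypot(B[:,0]-667,B[:,1]+201)
Q=B[(r<50)&(r>22)&(B[:,2]>20)&(B[:,2]<85)];print('tin',len(Q),fit(Q,38))
Q=B[(r<50)&(B[:,2]>113)&(B[:,2]<138)];print('spout',len(Q),fit(Q,31),Q.min(0),Q.max(0))
Q=B[(r<60)&(B[:,2]>141)&(B[:,2]<145)];print('collar',len(Q),fit(Q,43))
cv2.imwrite('pics/s2.png',cv2.resize(im[110:260,280:440,::-1],None,fx=3.5,fy=3.5))
E
```

```text
vise [[588.0, -508.0], [615.0, -630.0], [677.0, -616.0], [650.0, -494.0]]
[ 579.55617881 -183.81460438  198.19774016]
tin 840 (array([ 668.1, -200.4]), np.float64(1.96))
spout 204 (array([ 665.5, -197.8]), np.float64(1.09)) [ 634.59542938 -232.67477057  113.31277679] [ 695.13092903 -191.20675925  135.71858886]
collar 41 (array([ 664.7, -197. ]), np.float64(1.55))
```

View pics/s2.png

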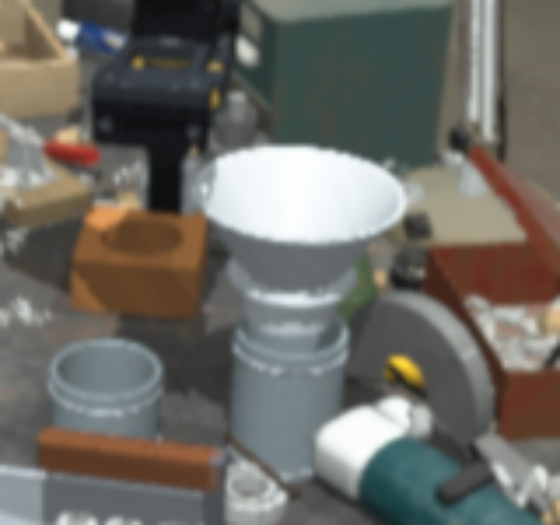

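Request:
drive_tool:
  deltas: "0.025 -0.025 0 0;0 0 -0.06 0;0 0 -0.06 0;0 0 -0.06 0;0 0 -0.06 0;0 0 -0.06 0;0 0 -0.05 0;0 0 0 0;0 0 0 0"

```text
t: 6.57
eef_pos: [582.5, -187.7, 163.2]
tcp_rot: [-3.141, 0.001, -0.168]
ft_force: [-0.9, 1.0, -2.4]
opening: 0.129
grip_force: 30.0
```

Request:
drive_tool:
  deltas: "0 0 -0.03 0;0 0 -0.015 0;0 0 -0.01 0;0 0 0 0;0 0 0 0"

```text
t: 6.98
eef_pos: [582.6, -187.6, 158.7]
tcp_rot: [3.142, -0.0, -0.168]
ft_force: [-3.7, 3.1, 4.4]
opening: 0.124
grip_force: 30.0
```

```bash
python3 - <<'E' | tail -5
from h import *
from m2 import fit
im,d=cam('side');s=env.state();print(s['eef_pos'],s['ft_force'],s['opening']);P=pts('side',d);B=P.reshape(-1,3)
r=np.hypot(B[:,0]-667,B[:,1]+201)
Q=B[(r<50)&(r>22)&(B[:,2]>20)&(B[:,2]<85)];print('tin',len(Q),fit(Q,38))
Q=B[(r<90)&(B[:,2]>150)];print('rim',np.percentile(Q[:,2],98))
E
```

```text
chest [[605.0, 436.0], [684.0, 196.0], [849.0, 251.0], [770.0, 490.0]]
vise [[588.0, -508.0], [615.0, -630.0], [677.0, -616.0], [650.0, -494.0]]
[ 582.58496777 -187.65506216  158.63216155] [-4.77498785  3.12511013  6.01635815] 0.12036990666319576
tin 716 (array([ 668.1, -199.8]), np.float64(1.49))
rim 465.1870565029409
```

Request:
drive_tool:
  deltas: "0 0 0.01 0;0 0 0 0;0 0 0 0;0 0 0 0;0 0 0 0;0 0 0 0"
  gripper: 0.5

```text
t: 7.53
eef_pos: [582.8, -187.8, 159.1]
tcp_rot: [3.141, -0.0, -0.168]
ft_force: [0.6, -0.4, 0.3]
opening: 0.473
grip_force: 0.0
```

Request:
drive_tool:
  deltas: "0 0 0.2 0;-0.05 0 0.4 0;-0.05 -0.1 0.4 0;-0.05 -0.2 0 0;-0.05 -0.2 0 0;0 -0.2 0 0;0 0 0 0"
  gripper: 0

```text
t: 8.12
eef_pos: [562.4, -260.6, 259.3]
tcp_rot: [3.141, -0.001, -0.17]
ft_force: [-0.1, 0.6, -0.3]
opening: 0.937
grip_force: 0.0
```

```bash
python3 - <<'E' | tail -7
from h import *
from m2 import fit
im,d=cam('side');s=env.state();print(s['eef_pos'],s['ft_force'],s['opening']);P=pts('side',d);B=P.reshape(-1,3)
r=np.hypot(B[:,0]-667,B[:,1]+201)
Q=B[(r<50)&(r>22)&(B[:,2]>20)&(B[:,2]<85)];print('tin',len(Q),fit(Q,38))
cv2.imwrite('pics/s3.png',cv2.resize(im[110:260,280:440,::-1],None,fx=3.5,fy=3.5))
s=env.state();im,d=cam('wrist');P=pts('wrist',d,s);save('w3',im);np.savez('/tmp/w3',im=im,P=P)
im,d=cam('top');P=pts('top',d);B=P[150:200,285:345].reshape(-1,3);r=np.hypot(B[:,0]-667,B[:,1]+201);Q=B[(r<75)&(r>58)&(B[:,2]>140)&(B[:,2]<172)]
print('top rim',len(Q),fit(Q,68));A=np.c_[Q[:,:2]-[667,-201],np.ones(len(Q))];print(np.linalg.lstsq(A,Q[:,2],rcond=None)[0])
E
```

```text
rest pts 72 [514.  -9.  41.] [598.  67.  49.]
chest [[605.0, 436.0], [684.0, 196.0], [849.0, 251.0], [770.0, 490.0]]
vise [[588.0, -508.0], [615.0, -630.0], [677.0, -616.0], [650.0, -494.0]]
[ 562.44284995 -259.11230527  258.99512256] [0.35596435 0.41616821 0.35039455] 0.9657938073179823
tin 713 (array([ 668.2, -199.9]), np.float64(1.59))
top rim 125 (array([ 665.3, -206.7]), np.float64(2.39))
[-2.95813937e-02  2.97477326e-01  1.41578889e+02]
```

View pics/s3.png

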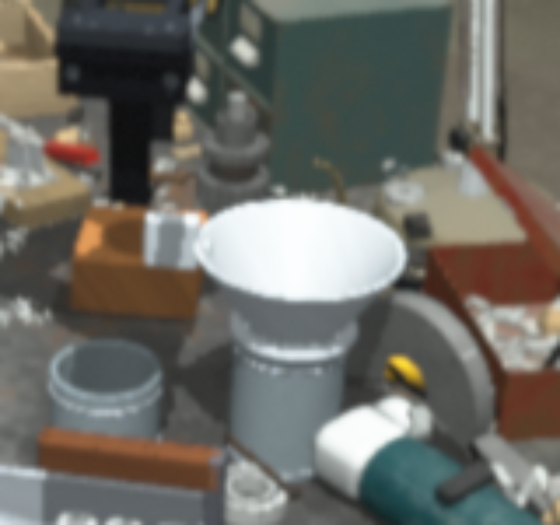

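```bash
python3 - <<'E' | tail -7
from h import *
from m2 import fit,P as P0
im,d=cam('top');P=pts('top',d);B=P[185:250,180:275].reshape(-1,3);Q=B[np.abs(B[:,2]-45)<4]
Q=Q[(np.abs(Q[:,0]-568)<80)&(np.abs(Q[:,1]-38)<80)]
k=np.array([ (np.hypot(*(Q[:,:2]-q[:2]).T)<10).sum()>8 for q in Q]);Q=Q[k];print('rest',len(Q),cv2.minAreaRect(Q[:,:2].astype(np.float32)),Q[:,2].mean())
s=env.state();print(s['joints'].round(3),s['tcp_rot'],s['eef_pos'])
D=np.load('/tmp/w3.npz');W=D['P'];B=W.reshape(-1,3)
for lo,hi in((38,46),(92,106)):
    for nm,C in(('w',B),('t',P0.reshape(-1,3))):
        Q=C[(C[:,2]>lo)&(C[:,2]<hi)&(np.abs(C[:,0]-545)<95)&(np.abs(C[:,1]+336)<60)];print(nm,lo,len(Q),[np.round(x,1) for x in cv2.minAreaRect(Q[:,:2].astype(np.float32))] if len(Q) else 0)
# what lies where the pan is to be tilted (x 350..520,y 20..130)
Q=P.reshape(-1,3);Q=Q[(Q[:,0]>350)&(Q[:,0]<510)&(Q[:,1]>15)&(Q[:,1]<125)&(Q[:,2]>12)]
H,xe,ye=np.histogram2d(Q[:,0],Q[:,1],bins=[8,6],range=[[350,510],[15,125]]);print(H.astype(int).tolist())
E
```

```text
rest 730 ((568.1055908203125, 36.72312927246094), (100.7265853881836, 100.94190216064453), 82.69212341308594) 45.02844208918668
[-0.535  0.457  1.541  0.     1.144  1.203] [-3.14137075e+00  3.94524378e-04 -1.67545653e-01] [ 562.70414635 -257.1278605   258.9626551 ]
w 38 1416 [array([ 535. , -333.7]), array([ 73.5, 160.2]), np.float64(79.2)]
t 38 169 [array([ 533.6, -334.1]), array([ 73.3, 155.5]), np.float64(79.0)]
w 92 2201 [array([ 557.9, -337.9]), array([ 16.5, 113.6]), np.float64(79.2)]
t 92 252 [array([ 559.4, -338.7]), array([ 16.4, 115.4]), np.float64(78.8)]
[[293, 292, 288, 107, 4, 4], [271, 297, 190, 10, 2, 0], [14, 137, 22, 0, 0, 0], [0, 0, 0, 0, 0, 1], [7, 0, 7, 9, 1, 13], [0, 0, 1, 3, 5, 2], [0, 0, 0, 0, 2, 0], [0, 0, 0, 0, 0, 12]]
```

Request:
drive_tool:
  deltas: "-0.05 -0.25 0 -0.004;-0.05 -0.3 -0.1 -0.003;0 -0.25 -0.3 0;0 0 -0.35 0;0 0 -0.35 0;0 0 -0.3 0;0 0 -0.25 0;0 0 -0.09 0;0 0 0 0;0 0 0 0"
  gripper: 0.1

```text
t: 9.15
eef_pos: [553.3, -337.5, 85.9]
tcp_rot: [3.141, -0.0, -0.189]
ft_force: [0.1, -0.8, 0.1]
opening: 0.896
grip_force: 0.0
```

Request:
drive_tool:
  deltas: "0 0 0 0;0 0 0 0;0 0 0 0;0 0 0 0;0 0 0 0;0 0 0 0;0 0 0 0;0 0 0 0;0 0 0 0;0 0 0 0"
  gripper: 0.845

```text
t: 9.98
eef_pos: [552.7, -337.7, 85.1]
tcp_rot: [3.142, 0.0, -0.19]
ft_force: [-0.5, 0.3, -0.1]
opening: 0.258
grip_force: 0.0
```

Request:
drive_tool:
  deltas: "0 0 0 0;0 0 0 0;0 0 0 0;0 0 0 0"

```text
t: 10.32
eef_pos: [552.7, -337.5, 85.1]
tcp_rot: [-3.141, 0.0, -0.19]
ft_force: [0.3, 2.5, -0.3]
opening: 0.169
grip_force: 30.0
```

Request:
drive_tool:
  deltas: "0 0 0 0;0 0 0 0"
  gripper: 0.833

```text
t: 10.48
eef_pos: [552.7, -337.6, 85.1]
tcp_rot: [-3.141, 0.0, -0.19]
ft_force: [1.0, 1.3, 0.0]
opening: 0.169
grip_force: 7.4
```

Request:
drive_tool:
  deltas: "0 0 0 0;0 0 0 0"
  gripper: 0.83

```text
t: 10.65
eef_pos: [552.7, -337.7, 85.1]
tcp_rot: [3.142, 0.0, -0.19]
ft_force: [0.0, 2.5, 0.9]
opening: 0.171
grip_force: 1.1
```

```bash
python3 - <<'E'
from h import *
c,s_=np.cos(-.19),np.sin(-.19)
def loc(P):
    q=P.reshape(-1,3)-[534,-334,0];return np.c_[q[:,0]*c+q[:,1]*s_,-q[:,0]*s_+q[:,1]*c,q[:,2]]
A=[loc(np.load('/tmp/w3.npz')['P'])]+[loc(pts(n,np.load('/tmp/%s.npz'%n)['d'])) for n in('top','side')]
for n,L in zip(('w','top','side'),A):
    Q=L[(L[:,0]>45)&(L[:,0]<100)&(np.abs(L[:,1])<45)&(L[:,2]>46)&(L[:,2]<82)]
    print(n,len(Q),Q.min(0).round() if len(Q) else '',Q.max(0).round() if len(Q) else '')
    H=np.histogram2d(Q[:,0],Q[:,1],bins=[11,9],range=[[45,100],[-45,45]])[0].astype(int);print(H.tolist())
    N=L[(np.abs(L[:,0])<72)&(np.abs(L[:,1])<31)&(L[:,2]>19)&(L[:,2]<27)];print('nuts x hist',np.histogram(N[:,0],bins=14,range=(-70,70))[0])
E
```

```text
w 135 [ 45. -34.  46.] [81. 12. 82.]
[[0, 1, 0, 0, 0, 6, 0, 0, 0], [0, 0, 0, 0, 0, 4, 0, 0, 0], [0, 0, 0, 0, 0, 6, 0, 0, 0], [0, 0, 0, 0, 0, 5, 0, 0, 0], [0, 2, 0, 0, 0, 6, 0, 0, 0], [0, 1, 0, 0, 0, 38, 0, 0, 0], [0, 0, 0, 0, 0, 43, 0, 0, 0], [0, 0, 0, 0, 8, 15, 0, 0, 0], [0, 0, 0, 0, 0, 0, 0, 0, 0], [0, 0, 0, 0, 0, 0, 0, 0, 0], [0, 0, 0, 0, 0, 0, 0, 0, 0]]
nuts x hist [  0   0   0   0  59  97 109  66 114 119  28 134 141  10]
top 26 [ 48. -34.  46.] [79. 36. 81.]
[[0, 1, 0, 0, 0, 0, 0, 0, 0], [0, 2, 0, 0, 0, 1, 0, 2, 0], [0, 2, 0, 0, 0, 0, 0, 2, 0], [0, 1, 0, 0, 0, 0, 0, 0, 0], [0, 1, 1, 0, 0, 1, 0, 1, 1], [0, 1, 2, 0, 0, 5, 0, 0, 1], [0, 0, 0, 0, 0, 1, 0, 0, 0], [0, 0, 0, 0, 0, 0, 0, 0, 0], [0, 0, 0, 0, 0, 0, 0, 0, 0], [0, 0, 0, 0, 0, 0, 0, 0, 0], [0, 0, 0, 0, 0, 0, 0, 0, 0]]
nuts x hist [ 0  0  0  0 16 18 20 12 14 23  3 24 23 14]
side 162 [ 45. -38.  46.] [84. 37. 82.]
[[2, 2, 0, 3, 1, 0, 0, 4, 1], [1, 3, 0, 2, 1, 0, 0, 3, 1], [3, 1, 0, 2, 2, 0, 0, 2, 0], [2, 1, 0, 3, 0, 0, 0, 2, 1], [0, 4, 0, 2, 0, 0, 0, 2, 0], [2, 8, 5, 16, 5, 0, 0, 0, 0], [0, 1, 0, 34, 3, 0, 0, 0, 0], [0, 0, 0, 23, 13, 1, 0, 0, 0], [0, 0, 0, 0, 0, 0, 0, 0, 0], [0, 0, 0, 0, 0, 0, 0, 0, 0], [0, 0, 0, 0, 0, 0, 0, 0, 0]]
nuts x hist [ 2  1  1  2  9 30 33 14 32 26  5 32 38 12]
```

Request:
drive_tool:
  deltas: "0 0 0 0;0 0 0 0;0.16 -0.03 0 0;0.16 -0.03 0 0;0.15 -0.03 0 0;0 0 0 0"
  gripper: 0.76

```text
t: 11.15
eef_pos: [601.7, -347.4, 85.2]
tcp_rot: [3.141, -0.002, -0.189]
ft_force: [-0.2, -0.1, 0.2]
opening: 0.239
grip_force: 0.0
```

Request:
drive_tool:
  deltas: "0 0 0 0;0 0 0 0;0 0 0 0"
  gripper: 0.835

```text
t: 11.4
eef_pos: [598.9, -346.5, 85.1]
tcp_rot: [-3.141, 0.001, -0.19]
ft_force: [0.2, 1.2, -0.6]
opening: 0.171
grip_force: 0.6
```

Request:
drive_tool:
  deltas: "0 0 0 0;0 0 0 0"

```text
t: 11.57
eef_pos: [599.0, -346.6, 85.1]
tcp_rot: [-3.141, 0.001, -0.19]
ft_force: [-2.4, 1.6, -0.4]
opening: 0.166
grip_force: 18.7
```

Request:
drive_tool:
  deltas: "-0.04 0.008 0.06 0;-0.04 0.008 0.06 0;-0.045 0.009 0.057 0;-0.045 0.009 0.057 0;0 0 0 0;0 0 0 0"

```text
t: 12.07
eef_pos: [582.6, -343.5, 109.3]
tcp_rot: [3.141, -0.001, -0.19]
ft_force: [0.3, 0.3, -5.8]
opening: 0.169
grip_force: 18.8
```

```bash
cat > pan.py <<'E'
from h import *
def pan_tilt():
    im,d=cam('side');s=env.state();P=pts('side',d)
    hsv=cv2.cvtColor(im,cv2.COLOR_RGB2HSV)
    e=s['eef_pos'];yaw=s['tcp_rot'][2];c,n=np.cos(yaw),np.sin(yaw)
    q=P-e;L=np.stack([q[...,0]*c+q[...,1]*n,-q[...,0]*n+q[...,1]*c,q[...,2]],-1)
    m=(hsv[...,0]<14)&(hsv[...,1]>110)&(hsv[...,2]>50)&(np.abs(L[...,1])<16)&(np.abs(L[...,0])<140)&(np.abs(L[...,2])<110)
    Q=L[m][:,[0,2]]
    vx,vz,x0,z0=cv2.fitLine(Q.astype(np.float32),cv2.DIST_HUBER,0,.01,.01).ravel()
    if vx<0: vx,vz=-vx,-vz
    print('tilt deg',np.degrees(np.arctan2(vz,vx)).round(1),'n',len(Q),'bar z at tcp',round(z0-x0*vz/vx,1),'F',s['ft_force'].round(1),'grip',round(s['grip_force'],1),'eef',e.round(1),'t',round(s['t'],2))
    return im,L
if __name__=='__main__': pan_tilt()
E
python3 pan.py
```

```text
tilt deg -3.6 n 363 bar z at tcp 3.0 F [ 0.9 -0.1 -5.4] grip 18.8 eef [ 582.7 -343.4  108.9] t 12.12
```

Request:
drive_tool:
  deltas: "0 0 0 0;0 0 0 0;0 0 0 0"
  gripper: 0.832

```text
t: 12.37
eef_pos: [582.9, -343.4, 108.6]
tcp_rot: [3.141, -0.0, -0.19]
ft_force: [-0.5, -0.1, -2.1]
opening: 0.167
grip_force: 1.1
```

```bash
python3 pan.py
```

```text
tilt deg -2.9 n 442 bar z at tcp -17.0 F [ 0.1 -0.  -1.6] grip 1.1 eef [ 582.9 -343.4  108.6] t 12.42
```

Request:
drive_tool:
  deltas: "0.08 -0.015 -0.12 0;0.08 -0.015 -0.11 0;0 0 0 0"
  gripper: 0.82

```text
t: 12.67
eef_pos: [599.4, -346.1, 82.6]
tcp_rot: [-3.141, 0.002, -0.189]
ft_force: [-0.1, -0.1, -0.3]
opening: 0.178
grip_force: 0.0
```

Request:
drive_tool:
  deltas: "0 0 0 0;0 0 0 0;0 0 0 0"
  gripper: 0.8335

```text
t: 12.92
eef_pos: [598.5, -346.3, 85.3]
tcp_rot: [-3.141, 0.0, -0.19]
ft_force: [-0.4, 0.0, -3.0]
opening: 0.17
grip_force: 10.0
```

Request:
drive_tool:
  deltas: "-0.04 0.008 0.06 0;-0.04 0.008 0.06 0;-0.045 0.009 0.057 0;-0.045 0.009 0.057 0;0 0 0 0;0 0 0 0"

```text
t: 13.42
eef_pos: [581.7, -343.2, 110.0]
tcp_rot: [3.141, -0.001, -0.19]
ft_force: [2.6, 0.1, -1.9]
opening: 0.165
grip_force: 10.1
```

```bash
python3 pan.py
```

```text
tilt deg 8.3 n 398 bar z at tcp 6.7 F [ 1.2 -0.1 -0.2] grip 10.1 eef [ 582.  -343.2  109.7] t 13.47
```

Request:
drive_tool:
  deltas: "-0.05 0.01 0.053 0;-0.05 0.01 0.053 0;-0.054 0.01 0.049 0;-0.054 0.01 0.049 0;-0.058 0.011 0.043 0;-0.058 0.011 0.043 0;-0.061 0.012 0.038 0;-0.061 0.012 0.038 0;0 0 0 0;0 0 0 0"

```text
t: 14.3
eef_pos: [536.9, -334.4, 145.9]
tcp_rot: [3.141, -0.0, -0.19]
ft_force: [0.2, 0.7, -4.5]
opening: 0.168
grip_force: 10.1
```

```bash
python3 pan.py
```

```text
tilt deg 29.4 n 398 bar z at tcp 9.0 F [ 1.  -0.2 -4.4] grip 10.1 eef [ 537.  -334.4  145.6] t 14.35
```

Request:
drive_tool:
  deltas: "0 0 0 0;0 0 0 0;0 0 0.1 0;0 0 0.25 0;0 0 0.35 0;0 0 0.4 0;0 0 0.4 0;0 0 0.3 0;0 0 0.15 0;0 0 0.05 0"
  gripper: 0.88

```text
t: 15.18
eef_pos: [537.4, -334.5, 349.4]
tcp_rot: [3.139, -0.004, -0.19]
ft_force: [0.2, 0.1, -4.9]
opening: 0.167
grip_force: 30.0
```

Request:
drive_tool:
  deltas: "0.04 0.03 0 0;0.1 0.07 0 0;0.16 0.11 0 0;0.22 0.15 0 0;0.26 0.17 0 0;0.26 0.17 0 0;0.26 0.17 0 0;0.24 0.16 0 0;0.16 0.11 0 0;0.1 0.06 0 0"

```text
t: 16.02
eef_pos: [719.2, -211.2, 342.1]
tcp_rot: [-3.14, 0.004, -0.188]
ft_force: [-0.3, -0.4, -5.2]
opening: 0.168
grip_force: 30.0
```

```bash
python3 pan.py; python3 - <<'E'
from h import *
im,d=cam('side');cv2.imwrite('pics/s4.png',cv2.resize(im[30:250,280:470,::-1],None,fx=2.7,fy=2.7))
im,d=cam('top');cv2.imwrite('pics/t4.png',cv2.resize(im[120:220,270:390,::-1],None,fx=4,fy=4))
a=cv2.imread('pics/s4.png');b=cv2.resize(cv2.imread('pics/t4.png'),(285,238));a=a[:594];c=np.zeros((594,a.shape[1]+285,3),np.uint8);c[:,:a.shape[1]]=a;c[:238,a.shape[1]:]=b;cv2.imwrite('pics/c4.png',c);print(c.shape)
E
```

```text
tilt deg 27.7 n 430 bar z at tcp 5.6 F [-0.4 -0.2 -5.3] grip 30.0 eef [ 720.1 -210.6  341.8] t 16.07
(594, 798, 3)
```

Request:
drive_tool:
  deltas: "0 0 -0.08 0;0 0 -0.06 0;0.12 -0.02 0 0;-0.12 0.02 0 0;0.12 -0.02 0 0;-0.12 0.02 0 0;0.12 -0.02 0 0;-0.12 0.02 0 0;0 0 0 0;0 0 0 0"
  gripper: 0.835

```text
t: 17.0
eef_pos: [716.5, -214.8, 331.6]
tcp_rot: [3.141, 0.0, -0.191]
ft_force: [-0.4, -0.1, -1.9]
opening: 0.169
grip_force: 18.7
```

```bash
python3 pan.py
```

```text
tilt deg 42.9 n 399 bar z at tcp 3.0 F [ 0.4 -0.  -1.7] grip 18.7 eef [ 716.8 -214.8  331.7] t 17.05
```

View pics/c4.png

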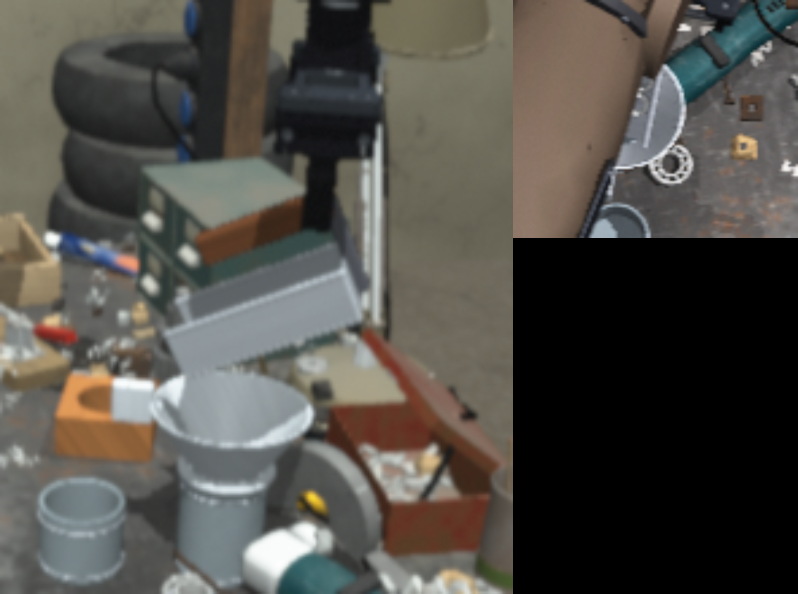

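Request:
drive_tool:
  deltas: "0 0 0.1 0;0 0 0.2 0;-0.1 -0.06 0.05 0;-0.22 -0.12 0 0;-0.32 -0.17 0 0;-0.35 -0.18 0 0;-0.35 -0.18 0 0;-0.35 -0.18 0 0;-0.29 -0.14 0 0;-0.2 -0.1 -0.1 0"
  gripper: 0.88

```text
t: 17.88
eef_pos: [496.3, -328.9, 359.0]
tcp_rot: [3.139, -0.004, -0.191]
ft_force: [0.4, -0.4, -2.0]
opening: 0.17
grip_force: 30.0
```

Request:
drive_tool:
  deltas: "0 0 -0.3 0;0 0 -0.35 0;0 0 -0.35 0;0 0 -0.35 0;0 0 -0.2 0;0 0 -0.1 0;0 0 0 0"

```text
t: 18.47
eef_pos: [498.2, -327.2, 190.2]
tcp_rot: [-3.141, 0.002, -0.19]
ft_force: [0.4, 0.2, -2.6]
opening: 0.163
grip_force: 30.0
```

```bash
python3 pan.py
```

```text
tilt deg 43.0 n 343 bar z at tcp 2.7 F [-0.2 -0.5 -1.6] grip 30.0 eef [ 498.9 -327.6  191.9] t 18.52
```

Request:
drive_tool:
  deltas: "0 0 -0.15 0;0 0 -0.12 0;0 0 -0.06 0;0 0 0 0"
  gripper: 0.834

```text
t: 18.85
eef_pos: [500.5, -328.1, 160.6]
tcp_rot: [3.14, -0.005, -0.19]
ft_force: [1.8, 0.4, 0.4]
opening: 0.168
grip_force: 12.5
```

Request:
drive_tool:
  deltas: "0.137 -0.027 -0.04 0;0.133 -0.026 -0.053 0;0.129 -0.025 -0.065 0;0.123 -0.024 -0.075 0;0.116 -0.022 -0.086 0;0.108 -0.021 -0.097 0;0.099 -0.019 -0.105 0;0 0 0 0"

```text
t: 19.52
eef_pos: [584.8, -343.9, 104.6]
tcp_rot: [-3.141, 0.0, -0.189]
ft_force: [0.0, 0.8, -2.2]
opening: 0.162
grip_force: 12.8
```

```bash
python3 pan.py
```

```text
tilt deg 4.4 n 407 bar z at tcp 2.0 F [-0.6  0.4 -1.6] grip 12.8 eef [ 584.  -343.6  105.2] t 19.57
```

Request:
drive_tool:
  deltas: "0.045 -0.009 -0.055 0;0.045 -0.009 -0.055 0;0.04 -0.008 -0.05 0;0.02 -0.005 -0.04 0;0 0 -0.02 0;0 0 0 0"

```text
t: 20.07
eef_pos: [599.9, -347.1, 85.9]
tcp_rot: [3.141, -0.003, -0.19]
ft_force: [1.3, 1.6, 9.5]
opening: 0.167
grip_force: 13.0
```

```bash
python3 pan.py
```

```text
tilt deg -7.9 n 343 bar z at tcp -0.4 F [-0.3  3.2  9.2] grip 13.0 eef [ 599.8 -347.1   85.9] t 20.12
```

Seated (upward 9 N). Release gently and look.

Request:
drive_tool:
  deltas: "0 0 0.01 0;0 0 0 0;0 0 0 0"
  gripper: 0.7

```text
t: 20.37
eef_pos: [598.6, -346.9, 85.3]
tcp_rot: [3.141, -0.0, -0.19]
ft_force: [0.5, -0.4, 0.6]
opening: 0.286
grip_force: 0.0
```

Request:
drive_tool:
  deltas: "0 0 0.25 0;0 0 0.4 0;0 0 0.4 0;0 0 0.4 0;-0.1 0.1 0.1 0;-0.25 0.3 0 0;-0.25 0.35 0 0;0 0 0 0"
  gripper: 0

```text
t: 21.03
eef_pos: [535.1, -268.0, 240.1]
tcp_rot: [-3.139, 0.004, -0.188]
ft_force: [1.0, -0.8, 0.1]
opening: 0.804
grip_force: 0.0
```

```bash
python3 - <<'E'
from h import *
s=env.state();print(s['eef_pos'],s['t'])
w,dw=cam('wrist');Pw=pts('wrist',dw,s);np.savez('/tmp/w5',im=w,P=Pw)
im,d=cam('side');t,dt=cam('top');np.savez('/tmp/t5',im=t,d=dt)
a=cv2.resize(im[110:280,250:450],(470,400));b=cv2.resize(t[150:270,250:410],(330,248));W=cv2.resize(w[:250],(330,129))
c=np.zeros((600,800,3),np.uint8);c[:400,:470]=a;c[:248,470:]=b;c[250:550,:0]=0
w2=cv2.resize(w,(510,319));c[400:,:]=0;c=np.zeros((600,800,3),np.uint8);c[:280,:330]=cv2.resize(im[110:280,250:450],(330,280));c[:280,330:703]=cv2.resize(t[150:270,250:410],(373,280));c[281:600,:510]=w2
cv2.imwrite('pics/c5.png',c[:,:,::-1])
E
```

```text
[ 535.10391599 -267.97461616  240.11644946] 21.0333
```

View pics/c5.png

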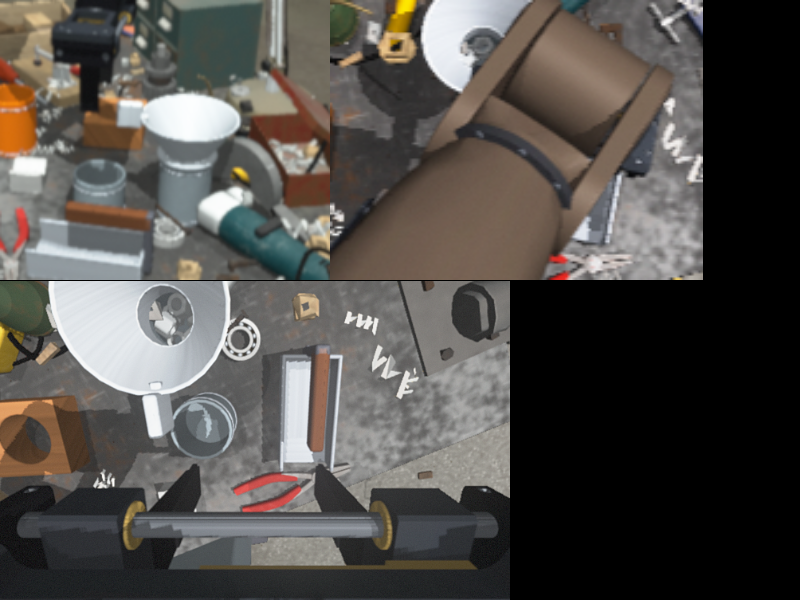

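```bash
python3 - <<'E' | tail -5
from h import *
from m2 import fit
D=np.load('/tmp/w5.npz');P=D['P'];Q=P.reshape(-1,3)
E=Q[(Q[:,2]>170)&(Q[:,2]<184)&(np.abs(Q[:,0]-580)<28)&(np.abs(Q[:,1]+186)<25)]
print(len(E),E.mean(0).round(1),cv2.minAreaRect(E[:,:2].astype(np.float32)))
R=Q[(np.abs(Q[:,2]-162)<4)&(np.hypot(Q[:,0]-668,Q[:,1]+200)<80)];a,_=fit(R,68);k=np.abs(np.hypot(*(R[:,:2]-a).T)-68)<5;print(len(R),fit(R[k],68))
A=np.c_[R[k][:,:2]-a,np.ones(k.sum())];print('rim plane',np.linalg.lstsq(A,R[k][:,2],rcond=None)[0])
s=env.state();print(s['eef_pos'],s['tcp_rot'],s['opening'])
E
```

```text
vise [[588.0, -508.0], [615.0, -630.0], [677.0, -616.0], [650.0, -494.0]]
1128 [ 582.3 -192.3  175.6] ((581.552734375, -191.31640625), (12.266121864318848, 35.9112434387207), 83.52063751220703)
3682 (array([ 667.9, -202.6]), np.float64(1.71))
rim plane [ 1.71020202e-03 -4.65669429e-03  1.60834345e+02]
[ 539.74109888 -273.14412763  240.92625743] [ 3.14096954e+00 -1.07097492e-03 -1.89404664e-01] 0.9321779102189817
```

Request:
drive_tool:
  deltas: "0.1 0.2 0 0.005;0.15 0.3 0 0.01;0.13 0.25 0 0.007;0.03 0.066 -0.1 0;0 0 -0.3 0;0 0 -0.27 0;0 0 -0.15 0;0 0 0 0;0 0 0 0"
  gripper: 0.2

```text
t: 21.93
eef_pos: [580.6, -192.2, 157.6]
tcp_rot: [-3.141, 0.001, -0.121]
ft_force: [-0.3, -0.2, -0.0]
opening: 0.802
grip_force: 0.0
```

Request:
drive_tool:
  deltas: "0 0 0 0;0 0 0 0;0 0 0 0;0 0 0 0;0 0 0 0;0 0 0 0;0 0 0 0;0 0 0 0;0 0 0 0;0 0 0 0"
  gripper: 1

```text
t: 22.77
eef_pos: [580.4, -191.3, 158.4]
tcp_rot: [3.142, 0.0, -0.121]
ft_force: [0.6, -0.5, -0.0]
opening: 0.158
grip_force: 0.0
```

Request:
drive_tool:
  deltas: "0 0 0 0;0 0 0 0;0 0 0 0"

```text
t: 23.02
eef_pos: [580.4, -191.3, 158.5]
tcp_rot: [3.141, 0.0, -0.121]
ft_force: [-0.1, -0.5, -0.2]
opening: 0.122
grip_force: 30.0
```

Request:
drive_tool:
  deltas: "0 0 0.06 0;0 0 0.1 0;0 0 0.15 0;0 0 0.2 0;0 0 0.2 0;0 0 0.05 0;-0.04 0.1 0 0;-0.09 0.22 0 0;-0.15 0.36 0 0;-0.15 0.36 0 0"

```text
t: 23.85
eef_pos: [535.8, -86.1, 233.0]
tcp_rot: [-3.141, 0.002, -0.122]
ft_force: [-0.1, 0.3, -1.7]
opening: 0.124
grip_force: 30.0
```

Request:
drive_tool:
  deltas: "-0.15 0.36 0 0;-0.15 0.36 0 0;-0.13 0.32 0 0;-0.08 0.21 0 0;-0.044 0.103 0 0;0 0 -0.2 0;0 0 -0.2 0;0 0 -0.1 0;0 0 0 0"

```text
t: 24.6
eef_pos: [480.6, 48.0, 182.0]
tcp_rot: [3.141, 0.005, -0.121]
ft_force: [-0.5, 1.4, -1.7]
opening: 0.126
grip_force: 30.0
```

```bash
python3 - <<'E' | tail -6
from h import *
from m2 import fit
im,d=cam('side');s=env.state();print(s['eef_pos'],s['ft_force']);P=pts('side',d);B=P.reshape(-1,3);z=s['eef_pos'][2]-58.6
r=np.hypot(B[:,0]-568,B[:,1]-37);print('collar z',z)
Q=B[(r<45)&(B[:,2]>z-25)&(B[:,2]<z-4)];print('spout',len(Q),fit(Q,31))
Q=B[(r<55)&(B[:,2]>z)&(B[:,2]<z+5)];print('collar',len(Q),fit(Q,43))
m=(np.abs(P[...,0]-568)<75)&(np.abs(P[...,1]-37)<75)&(P[...,2]>5)&(P[...,2]<49);Q=P[m];print('rest',len(Q),cv2.minAreaRect(Q[:,:2].astype(np.float32)))
Q=B[(np.hypot(B[:,0]-667,B[:,1]+201)<50)&(B[:,2]>20)&(B[:,2]<85)];print('tin',len(Q),fit(Q,38))
E
```

```text
[481.2141854   47.91134229 183.27609812] [-0.50703356 -0.78877578 -1.78051171]
collar z 124.67609811822635
spout 145 (array([568.2,  38.7]), np.float64(1.36))
collar 21 (array([567.3,  40.1]), np.float64(1.51))
rest 1040 ((568.699462890625, 37.78690719604492), (149.68113708496094, 146.17526245117188), 89.33386993408203)
tin 866 (array([ 668. , -200.5]), np.float64(1.96))
```

```bash
python3 - <<'E' | tail -3
from h import *
from m2 import fit
im,d=cam('side');P=pts('side',d);B=P.reshape(-1,3)
Q=B[(np.abs(B[:,2]-45)<4)&(np.abs(B[:,0]-568)<62)&(np.abs(B[:,1]-37)<62)];r=cv2.minAreaRect(Q[:,:2].astype(np.float32));print('rest top',len(Q),r)
# wall band below top, -y face
Q=B[(B[:,2]>8)&(B[:,2]<38)&(np.abs(B[:,0]-568)<60)&(np.abs(B[:,1]+12)<18)];print('face',len(Q),np.percentile(Q[:,0],[1,99]),np.polyfit(Q[:,0]-568,Q[:,1],1))
E
```

```text
vise [[588.0, -508.0], [615.0, -630.0], [677.0, -616.0], [650.0, -494.0]]
rest top 374 ((569.981689453125, 36.884613037109375), (108.41149139404297, 100.08726501464844), 82.45957946777344)
face 350 [514.14887513 615.09412374] [ -0.10840432 -11.68048193]
```

Request:
drive_tool:
  deltas: "0.015 -0.005 -0.1 0;0 0 -0.15 0;0 0 -0.15 0;0 0 -0.1 0;0 0 -0.08 0;0 0 -0.07 0;0 0 -0.06 0;0 0 0 0;0 0 0 0"

```text
t: 25.45
eef_pos: [483.6, 47.4, 113.5]
tcp_rot: [3.142, 0.0, -0.121]
ft_force: [0.0, -0.3, -1.4]
opening: 0.125
grip_force: 30.0
```

Spout is in the hole without contact; lower on.

Request:
drive_tool:
  deltas: "0 0 -0.05 0;0 0 -0.03 0;0 0 -0.015 0;0 0 -0.01 0;0 0 0 0;0 0 0 0"

```text
t: 25.95
eef_pos: [483.4, 47.5, 103.3]
tcp_rot: [3.142, -0.0, -0.121]
ft_force: [-3.8, -0.1, 5.8]
opening: 0.125
grip_force: 30.0
```

Seated. Release and rise.

Request:
drive_tool:
  deltas: "0 0 0.01 0;0 0 0 0;0 0 0 0;0 0 0 0;0 0 0 0;0 0 0 0"
  gripper: 0.4

```text
t: 26.45
eef_pos: [483.5, 47.5, 103.9]
tcp_rot: [3.142, -0.0, -0.121]
ft_force: [-0.2, 1.3, -0.2]
opening: 0.49
grip_force: 0.0
```

Request:
drive_tool:
  deltas: "0 0 0.2 0;0 0 0.4 0;0 0 0.4 0;0 0 0.4 0;-0.1 -0.1 0 0;-0.2 -0.2 0 0;-0.1 -0.2 0 0;0 0 0 0"

```text
t: 27.12
eef_pos: [441.8, -4.3, 244.2]
tcp_rot: [3.141, 0.0, -0.122]
ft_force: [1.0, 0.5, 0.3]
opening: 0.6
grip_force: 0.0
```

```bash
python3 - <<'E' | tail -12
from h import *
from m2 import fit
s=env.state();im,d=cam('wrist');P=pts('wrist',d,s);print(s['eef_pos'],s['t'])
t,dt=cam('top');T=pts('top',dt).reshape(-1,3);si,ds=cam('side');S=pts('side',ds).reshape(-1,3)
for n,B in(('w',P.reshape(-1,3)),('t',T)):
    R=B[(np.abs(B[:,2]-107)<5)&(np.hypot(B[:,0]-569,B[:,1]-38)<80)]
    if len(R)>30:
        a,_=fit(R,68);k=np.abs(np.hypot(*(R[:,:2]-a).T)-68)<6;A=np.c_[R[k][:,:2]-a,np.ones(k.sum())];print(n,'rim',a,k.sum(),np.linalg.lstsq(A,R[k][:,2],rcond=None)[0].round(3))
def rimfit(n,B,c,z):
    R=B[(np.abs(B[:,2]-z)<5)&(np.hypot(B[:,0]-c[0],B[:,1]-c[1])<48)];print(n,len(R),fit(R,36))
rimfit('tall t',T,(667,-201),100);rimfit('tall s',S,(667,-201),100);rimfit('short t',T,(541,-198),65)
N=T[(np.hypot(T[:,0]-667,T[:,1]+201)<30)];print('inside tin z',np.percentile(N[:,2],[5,25,50,75,95]).round())
Q=T[(T[:,2]>38)&(T[:,2]<48)&(np.abs(T[:,0]-535)<95)&(np.abs(T[:,1]+336)<50)];print('pan',cv2.minAreaRect(Q[:,:2].astype(np.float32)),Q[:,2].mean())
# anything new of nut size: top-view height change vs start
d0=np.load('/tmp/top.npz')['d'];P0=pts('top',d0);P1=pts('top',dt);ch=((np.abs(P1[...,2]-P0[...,2])>9)&(d0>0)&(dt>0)&(P0[...,2]>-20)).astype(np.uint8)
ch=cv2.morphologyEx(ch,cv2.MORPH_OPEN,np.ones((3,3)));k,_,st,ce=cv2.connectedComponentsWithStats(ch)
for i in range(1,k):
    if st[i,4]>14: print('change',ce[i].round(),st[i,4],P1[int(ce[i][1]),int(ce[i][0])].round())
E
```

```text
[441.83851704  -4.27596634 244.18990649] 27.1167
w rim [571.2  36.7] 2784 [ 1.00000e-03 -4.00000e-03  1.05462e+02]
t rim [566.   36.9] 216 [-9.000e-03 -6.000e-03  1.061e+02]
tall t 118 (array([ 665.9, -200.9]), np.float64(1.07))
tall s 247 (array([ 667.7, -201.9]), np.float64(1.36))
short t 127 (array([ 541.6, -199. ]), np.float64(1.17))
inside tin z [ 4. 26. 38. 46. 52.]
pan ((530.829345703125, -334.1554260253906), (73.41184997558594, 154.96780395507812), 78.9254379272461) 43.89827821961305
change [315. 175.] 212 [ 674. -202.   40.]
change [191. 267.] 10742 [380.  -2. 600.]
change [289. 364.] 15615 [ 151. -137.   -9.]
change [518. 382.] 4044 [  -16. -1085.  -756.]
```

```bash
python3 - <<'E'
from h import *
c,n=np.cos(-.19),np.sin(-.19)
def hist(P,lab):
    q=P.reshape(-1,3)-[531,-334,0];x=q[:,0]*c+q[:,1]*n;y=-q[:,0]*n+q[:,1]*c
    m=(np.abs(x)<68)&(np.abs(y)<29)&(q[:,2]<34)&(q[:,2]>-8);H=[]
    for a in range(-70,70,20): k=m&(x>=a)&(x<a+20);H.append((int(k.sum()),float(np.median(q[k,2]).round(1)) if k.any() else None))
    print(lab,H)
hist(pts('top',np.load('/tmp/top.npz')['d']),'start')
hist(np.load('/tmp/w3.npz')['P'],'w start');hist(np.load('/tmp/w5.npz')['P'],'w after')
im,d=cam('top');hist(pts('top',d),'now');im,d=cam('side');hist(pts('side',d),'side now');hist(pts('side',np.load('/tmp/side.npz')['d']),'side start')
E
```

```text
start [(128, 9.4), (139, 5.0), (131, 6.3), (93, 10.2), (102, 16.9), (88, 9.5), (78, 18.2)]
w start [(485, 8.1), (450, 4.2), (399, 5.0), (451, 5.8), (520, 19.3), (501, 4.4), (470, 5.7)]
w after [(571, 7.7), (483, 4.0), (494, 3.7), (502, 3.6), (551, 3.8), (557, 3.7), (488, 3.8)]
now [(127, 8.3), (139, 5.2), (120, 3.8), (94, 4.3), (90, 4.4), (95, 4.2), (86, 4.6)]
side now [(40, 11.1), (27, 7.9), (27, 7.4), (24, 6.6), (24, 6.8), (28, 6.9), (16, 6.9)]
side start [(34, 12.4), (28, 7.8), (45, 22.7), (70, 23.3), (75, 24.5), (56, 23.2), (74, 24.1)]
```

Pan is empty and level, everything is in place; handing in.

```bash
python3 -c "
from cell import env
print(env.job_done())"
```

```text
the job is handed in; nothing more can be done
None
```

The job was handed in at about 27 s: the nuts were poured through the funnel into the tall tin, the empty pan stands level about 3 mm from where it started, and the funnel hangs level in its rest; the cameras showed no nuts elsewhere and the tins unmoved, though I couldn't count all six inside the tin.

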